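# Turn the double-ended scraper round in its bench holder

## Task

The double-ended sieve scraper lies in its sloping bench holder with the broad blade sticking out at the high end. Take it out, turn it end for end and lay it back down fully into both saddles, its low end up to the end stop, so that the two-pronged fork now sticks out at the high end. Let go of it, and do not disturb the metal tin, the jar or the crucible standing nearby.

Things in the scene. Friction and masses are not known exactly. Their poses are not given: they have to be found in the camera images.
- scraper_mid (a point): Centre of the loose scraper, 190 mm long, 0.11 to 0.22 kg. Its middle is a black grip bar 104 long (x), 22 wide (y), 18 mm thick (z); the steel ends, 6 to 8 mm thick, lie on the same mid-plane. x points to the blade end; z is normal to the flat faces, out of the holder at the start. Grip it across the 22 mm width at its middle. It starts seated, low tip within 3 mm of the end stop.
- fork_tip (a point): Tip of the fork end, 95 mm from the centre along the scraper's -x: two parallel prongs 26 mm long, each 9 mm wide, with an 18 mm gap, 36 mm over all. At the start this end is low, by the end stop.
- blade_tip (a point): Tip of the blade end, 95 mm from the centre along the scraper's +x: a solid flat blade widening to 44 mm. At the start this end is high and sticks out of the holder.
- cradle: Sloping part of the fixed grey holder. Origin: where the scraper's centre belongs, 108 mm above the worktop. x points up the slope (30 degrees from level, leading to the left and away from the robot), y level across, z normal to the slope, outward. Spine below: 44 mm wide, top at z = -37 mm; nothing else stands in the 64 mm gap between the saddles. Base plate 156 x 70 x 10 mm.
- high_saddle (a point): Centre of the seat in the higher of two like U-shaped saddles, at x = +40 mm of the cradle (the lower is at x = -40 mm), each 16 mm long in x. Floor 9 mm below this point, cheeks 26 mm apart, flared outward from 6 mm above it to a 44 mm wide mouth about 20 mm above it. The grip bar lies in both.
- end_stop (a point): Middle of the inner face of the end stop, a plate across the low end, 96 mm down the slope from the cradle's origin; 44 mm wide, its top 12 mm above this point. The scraper's low tip rests against it or stops just short of it; friction alone may hold it on the slope.
- dissecting_microscope: Tall black microscope fixed on the worktop left of the holder, 171 mm wide and 381 mm tall; origin at the centre of its foot. Swing the arm round or over it.
- tin: Open round metal tin, 60 mm across, 26 mm high, loose; origin at the centre of its underside. Leave alone.
- jar: Round sample jar with black cap, 52 mm across, 92 mm high, loose; origin at the centre of its underside. Leave alone.
- crucible: White crucible with lid, 45 mm across, 49 mm high, loose; origin at the centre of its underside. Leave alone.

How it is judged (in metres and radians):
At the end, for the whole second after the job is handed in: At rest in both saddles, turned end for end: fork tip more than 80 mm up-slope of the cradle origin; scraper centre within 5 mm across, 4 mm in height and -8 to +12 mm along the slope of that origin; both tips within 8 mm of their seated height (x of scraper_mid in the frame of cradle between -0.008 and 0.012 m and y of scraper_mid in the frame of cradle between -0.005 and 0.005 m and z of scraper_mid in the frame of cradle between -0.004 and 0.004 m and x of fork_tip in the frame of cradle above 0.08 m and z of fork_tip in the frame of cradle between -0.008 and 0.008 m and z of blade_tip in the frame of cradle between -0.008 and 0.008 m and linear speed of scraper below 0.02 m/s); the robot touches nothing.
It fails at once if the tin, the jar or the crucible was pushed more than 2 cm or tipped over (distance of any of tin, jar, crucible from where it was at the start of the episode above 0.02 m or angle between any of tin, jar, crucible's own z axis and vertical above 0.5 rad).
It also fails if it takes over 51 s, if anything falls off the work surface, if the arm or the gripper's body presses on something with over 40 N, if the wrist force passes 120 N, or if a joint passes its speed limit or range.

## Robot

A 7-joint arm with a two-finger parallel gripper is mounted at the origin on a cart in front of the work surface, level with it; the furniture and walls round the work are solid. World frame = base frame: x ahead of the robot, y to its left, z up, the work surface at z = 0. Lengths are in mm, angles in rad, forces in N, time in s.
With the tool pointing down it reaches from about 400 to 875 mm from the base axis. Payload 6.5 kg.
Tool frame: the origin (TCP) lies midway between the tips of the shut fingers; the grasp point (between the pads) lies 19 mm behind it; z points along the fingers, y is the direction in which the jaws open and shut (so a half turn about z gives the same grasp; the last joint's range is limited). The gripper opens to 88 mm and grips with 3 to 60 N. Pads are 18 mm wide; open, the fingers measure 123 mm over their backs; the gripper's body (75 mm by 187 mm) begins 45 mm behind the grasp point.
Start: joints at [-1.342, 0.536, -0.004, 1.538, 0.003, 1.067, -0.071], TCP at [188.852, 621.953, 238.716] pointing down, gripper open.
Joint ranges: [-2.7, 2.7], [-0.37, 2.16], [-1.27, 1.26], [0.24, 2.4], [-1.31, 4.45], [0.19, 1.91], [-2.76, 2.76]. Speed limits (rad/s): [2.39, 2.39, 3.14, 3.14, 3.14, 3.14, 3.14].

## Interface

Orientations are given as a rotation vector (axis times angle).
In Python, from plant import readout, read_camera, workorder gives the robot as it stands.
- The arm moves only by the tool step_arm, never from a script. Its argument "rows" is a list of rows, each a list of 2 entries, a list of its own where there are three numbers: the shift along the tool's x, y, z in cm, then the turn about the tool's z in rad. A call has 1 to 8 rows; each row shifts and turns the pose as measured when the row begins, along the tool's axes as they then stand; what a row does not reach is not made up. A row lasts 1/8 s, in which the tool goes at most 62.5 mm and 10.7 degrees, less where a joint would pass 70% of its speed; a pose out of reach is approached as far as the arm can. A call with a gripper value outside its range is refused whole. "jaw" is the opening, from 0 (shut) to 1 (fully open), set as the call begins (left out, the last holds). The fingers move at their own pace and stop on an object; the grip force is fixed at half the most. Time passes only in rows, so rows that do not move let the fingers close. It gives the time, the measured TCP pose, the force and the opening at its end, in the units of the state.
- readout.read_state(): the state, without advancing time (a new reading comes with each control period).
- read_camera(name): name is "side" or "top"; returns a dict with "img" (400x640x3 uint8, red, green, blue), "intrinsics" (3x3 intrinsics, pixels), "R" (3x3) and "t" (3): a world point X has camera coordinates R X + t. Camera axes: x right, y down, z forward; pixel columns grow to the right and rows downward; lengths in mm; the calibration is good to about 2 mm. A picture is of the moment at which its call begins. There is no depth.
- workorder.hand_in(): hands the job in, once; it reports no verdict.
The state is a dict: "time": time; "joints": joint angles; "dq": joint speeds; "tau": joint torques, N m; "tcp_pos": TCP position; "orientation": TCP orientation; "contact_force": force on the tool from outside, world axes, zero at the start; "wrist_torque": the same for the moment, N m; "finger_gap": finger opening in mm.
Only numpy, scipy, OpenCV 4.12 (cv2) and the standard library are available. Lean on these libraries where they do the work, as an engineer would, in place of code of your own. Each camera call takes 0.05 s, during which the arm holds its last target.

## Working session

There is one attempt and no reset: what is moved stays moved. The work goes in short steps, Python scripts to look and compute and a tool call to move; the robot and the scene stay as the last step left them, time stands still between calls to the robot, and variables do not carry over. Pictures are saved under pics/ and viewed, and the job is handed in when it is done.

Besides the shell and the picture viewer there is one more tool, called after "Emit:" as name(argument=value, ...), one argument or row to a line, values as JSON. step_arm: Moves the arm, as the interface text tells. Its arguments: {"type":"object","properties":{"rows":{"type":"array"},"jaw":{"type":"number"}},"required":["rows"]}

```bash
mkdir -p pics; ls; python3 - <<'E'
from plant import readout, read_camera
import cv2,numpy as np
print(readout.read_state())
for n in("side","top"):
    c=read_camera(n); cv2.imwrite(f"pics/{n}0.png",c["img"][:,:,::-1]); print(n,c["intrinsics"],c["R"],c["t"], -c["R"].T@c["t"])
    np.savez(f"{n}0.npz",**c)
E
```

```text
pics
{'time': 0.0, 'joints': array([-1.34219538,  0.53717033, -0.00444662,  1.53886657,  0.00262726,
        1.06728826, -0.07118671]), 'dq': array([ 0.0010118 , -0.00065538, -0.00095223, -0.00098286,  0.00017988,
       -0.00107108, -0.00017243]), 'tau': array([-2.64392129e-04, -5.70987940e+01,  9.90677252e-01, -2.51606029e+01,
       -5.62619430e-02,  1.76643283e-02,  1.67031058e-04]), 'tcp_pos': array([188.69807113, 621.36635809, 237.83886339]), 'orientation': array([-4.61217657e-01, -3.10744236e+00,  2.70721281e-03]), 'contact_force': array([-0.64167005, -0.11687878,  0.41476731]), 'wrist_torque': array([0.00472426, 0.02480679, 0.00905238]), 'finger_gap': 87.97275724198698}
side [[496.08447681   0.         312.32338613]
 [  0.         496.08447681 199.20816325]
 [  0.           0.           1.        ]] [[ 0.85586026 -0.51653057  0.02644594]
 [-0.24669248 -0.45262708 -0.85689646]
 [ 0.45458337  0.72685961 -0.51480974]] [-589.78673695   82.93712127 1297.18997001] [  -64.44599477 -1209.97829058   754.47202039]
top [[488.28037986   0.         314.50950845]
 [  0.         488.28037986 204.16680562]
 [  0.           0.           1.        ]] [[ 0.02647965 -0.99962981  0.00625059]
 [-0.99366497 -0.02700377 -0.1090904 ]
 [ 0.10921881 -0.00332232 -0.99401218]] [-341.62331659  525.31486143 1270.08062036] [ 392.31635437 -323.09175694 1321.91776257]
```

View pics/side0.png

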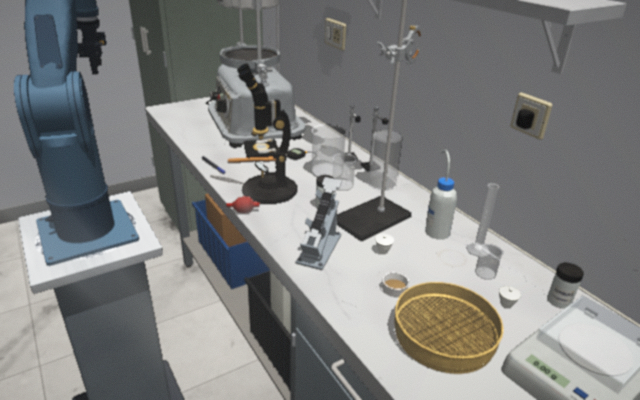

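View pics/top0.png

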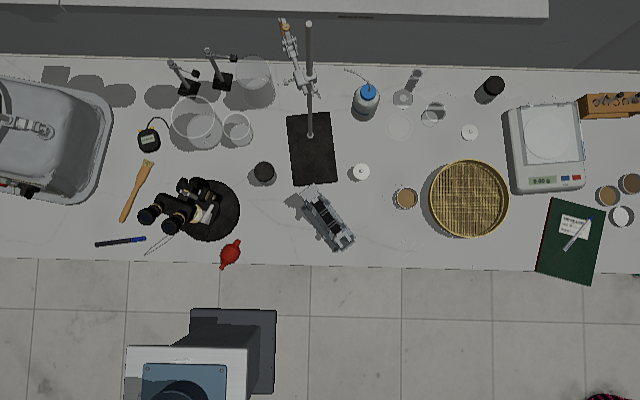

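The side view shows the holder at about (320,235), with the microscope at (270,150). In the top view the holder is at (328,220), a black-capped jar at (264,173), the crucible at (361,172) and the tin at (405,198). I'll zoom in on both.

```bash
python3 - <<'E'
import cv2,numpy as np
a=np.load("side0.npz")["img"][:,:,::-1]; b=np.load("top0.npz")["img"][:,:,::-1]
cv2.imwrite("pics/s1.png",cv2.resize(a[160:285,280:420],None,fx=5,fy=4.8 if 0 else 5*0.96,interpolation=cv2.INTER_CUBIC)) if 0 else None
cv2.imwrite("pics/s1.png",cv2.resize(a[165:285,280:420],None,fx=5,fy=5,interpolation=cv2.INTER_CUBIC))
cv2.imwrite("pics/t1.png",cv2.resize(b[150:265,240:400],None,fx=5,fy=5,interpolation=cv2.INTER_CUBIC))
E
```

```text
(no output)
```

View pics/s1.png

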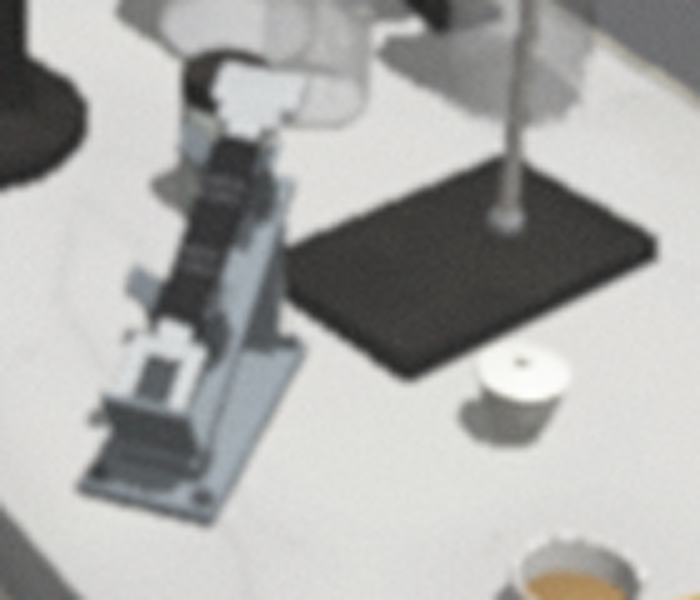

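View pics/t1.png

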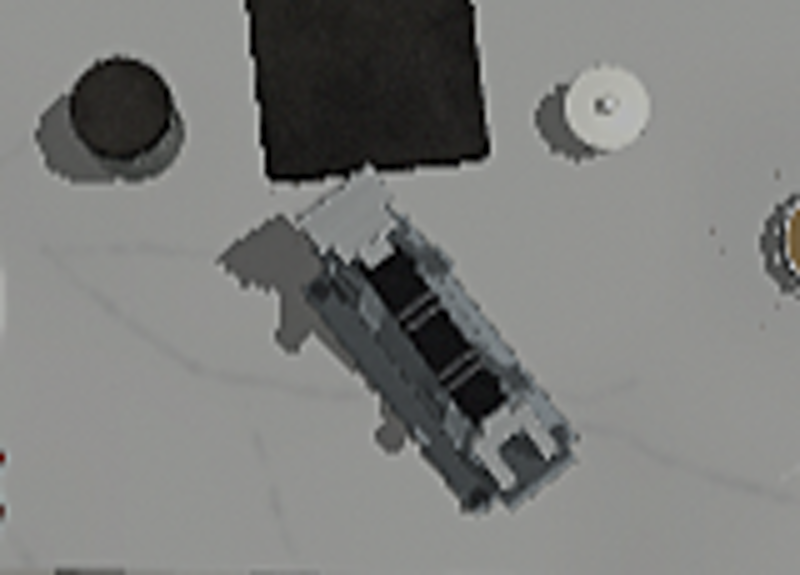

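```bash
cat > h.py <<'E'
import numpy as np,cv2
from scipy.spatial.transform import Rotation as Ro
def load(n,k=0): return dict(np.load(f"{n}{k}.npz"))
def ray(c,uv):
    K,R,t=c["intrinsics"],c["R"],c["t"]
    d=R.T@np.linalg.inv(K)@np.array([uv[0],uv[1],1.]); return -R.T@t,d/np.linalg.norm(d)
def plane(c,uv,z):
    o,d=ray(c,uv); return o+d*(z-o[2])/d[2]
def tri(c1,p1,c2,p2):
    o1,d1=ray(c1,p1);o2,d2=ray(c2,p2)
    s=np.linalg.lstsq(np.c_[d1,-d2],o2-o1,rcond=None)[0]
    a,b=o1+s[0]*d1,o2+s[1]*d2
    return (a+b)/2,np.linalg.norm(a-b)
def proj(c,X):
    p=c["intrinsics"]@(c["R"]@np.asarray(X,float)+c["t"]); return p[:2]/p[2]
E
python3 - <<'E'
from h import *
s,t=load("side"),load("top")
S=lambda x,y:(280+x/5-.4,165+y/5-.4); T=lambda x,y:(240+x/5-.4,150+y/5-.4)
for nm,a,b in [("band hi",(222,186),(420,308)),("band lo",(198,256),(463,367)),("bladeR",(300,85),(372,168)),("gripHi",(240,145),(385,255)),("griplo",(178,315),(492,412)),
 ("jarcap",None,None)]:
    if a: 
        print(nm,*tri(s,S(*a),t,T(*b)))
print("jar",plane(t,T(121,107),92),"cruc",plane(t,T(607,108),49),"tin",plane(t,(405,198),26))
# black mask grip in top
g=t["img"][195:240,300:350].max(2); m=(g<45).astype(np.uint8)
n,l,st,ce=cv2.connectedComponentsWithStats(m)
for i in range(1,n): 
    if st[i,4]>15: print(st[i],ce[i]+[300,195])
E
```

```text
band hi [ 506.8874293  -349.96426267  128.34026545] 0.42950342698430016
band lo [ 479.86242303 -372.53870399  109.01857069] 0.5097199861216806
bladeR [ 570.24942121 -323.72125231  155.16647749] 2.6755320543909975
gripHi [ 530.55738064 -331.32707466  135.35877623] 2.415734580422592
griplo [ 459.09598643 -388.55042213   91.24444144] 1.152699479592533
jar [ 609.04102052 -195.61308289   92.        ] cruc [ 623.17025815 -447.89386757   49.        ] tin [ 557.88907891 -569.12932356   26.        ]
[ 10   4  25  26 208] [322.73557692 211.43269231]
[ 2 11  8  4 17] [305.05882353 207.58823529]
[30 29 11 12 75] [335.24       228.73333333]
```

```bash
python3 - <<'E'
from h import *
s,t=load("side"),load("top")
S=lambda x,y:(280+x/5-.4,165+y/5-.4); T=lambda x,y:(240+x/5-.4,150+y/5-.4)
A,B,C=[plane(s,S(*p),10) for p in((210,520),(303,345),(80,487))]
print(A,B,C,"edge yaw",np.degrees(np.arctan2(*(B-A)[1::-1])),np.linalg.norm(B-A),"cross",np.degrees(np.arctan2(*(C-A)[1::-1])),np.linalg.norm(C-A))
# top: grip long edges on top-face plane through P
P=np.array([493.4,-361.3,116.5])
for yaw in (36,38,40,42):
    y=np.radians(yaw);X=np.array([np.cos(y)*np.cos(np.pi/6),np.sin(y)*np.cos(np.pi/6),.5]);Y=np.array([-np.sin(y),np.cos(y),0]);N=np.cross(X,Y)
    O=P-9*N
    print(yaw,O)
    for nm,q in [("hiL",(361,265)),("hiR",(408,245)),("loL",(478,425)),("loR",(505,398)),("bandh",(420,308)),("bandl",(463,367)),("bladeL",(297,217)),("bladeR",(370,168)),("forkL",(500,487)),("forkR",(567,440))]:
        o,d=ray(t,T(*q)); off=9 if nm[0]in"hlb" and "blade" not in nm else 4
        o2=O+off*N; p=o+d*((o2-o)@N)/(d@N); print("  ",nm,np.round([(p-O)@X,(p-O)@Y],1))
E
```

```text
[ 447.47690031 -442.3677369    10.        ] [ 566.73646486 -343.67540785   10.        ] [ 406.10289181 -390.57967282   10.        ] edge yaw 39.60919362444426 154.79993394811513 cross 128.62171147056208 66.28583680875468
36 [ 497.04057647 -358.65496636  108.70577137]
   hiL [57.5 14.4]
   hiR [ 52.2 -10.2]
   loL [-52.4   8.1]
   loR [-48.4 -10.7]
   bandh [20.3  1.3]
   bandl [-20.3  -1.1]
   bladeL [95.2 27.6]
   bladeR [ 95.  -14.8]
   forkL [-92.5  15.3]
   forkR [-92.2 -26.8]
38 [ 496.94604839 -358.52952336  108.70577137]
   hiL [58.1 12.7]
   hiR [ 51.8 -11.8]
   loL [-52.    9.7]
   loR [-48.8  -9.3]
   bandh [20.4  0.7]
   bandl [-20.3  -0.5]
   bladeL [96.2 24.6]
   bladeR [ 94.4 -17.8]
   forkL [-91.8  18. ]
   forkR [-93.2 -24.1]
40 [ 496.84719999 -358.40745576  108.70577137]
   hiL [58.5 10.9]
   hiR [ 51.3 -13.3]
   loL [-51.6  11.3]
   loR [-49.2  -7.8]
   bandh [20.4  0.1]
   bandl [-20.3   0.1]
   bladeL [97.1 21.6]
   bladeR [ 93.7 -20.7]
   forkL [-91.   20.7]
   forkR [-94.1 -21.4]
42 [ 496.74415171 -358.28891227  108.70577137]
   hiL [58.9  9.2]
   hiR [ 50.8 -14.9]
   loL [-51.1  12.9]
   loR [-49.4  -6.3]
   bandh [20.4 -0.5]
   bandl [-20.3   0.7]
   bladeL [97.8 18.6]
   bladeR [ 92.8 -23.7]
   forkL [-90.1  23.4]
   forkR [-95.  -18.7]
```

```bash
python3 - <<'E'
from h import *
s,t=load("side"),load("top")
for nm,p,z in [("foot c",(213,210),15),("foot right",(240,210),15),("edge",(300,262),0),("edge2",(450,267),0),("scope eyepiece",(150,215),330),("sieve c",(468,199),50),("sieve l",(428,199),50),("standrod",(310,135),10),("stand corner",(337,184),10),("stand corner",(291,185),10),("jar px",(264,173),92)]:
    print(nm,plane(t,p,z).round())
print("side scope foot",plane(s,(271,186),15).round(), plane(s,(385,213),10).round())
print(tri(s,(400,45),t,(297,70)))
E
```

```text
foot c [513. -55.  15.]
foot right [ 515. -128.   15.]
edge [ 380. -293.    0.]
edge2 [ 377. -696.    0.]
scope eyepiece [470.   8. 330.]
sieve c [ 557. -730.   50.]
sieve l [ 554. -625.   50.]
standrod [ 727. -310.   10.]
stand corner [ 593. -387.   10.]
stand corner [ 587. -262.   10.]
jar px [ 604. -196.   92.]
side scope foot [519. -40.  15.] [ 733. -321.   10.]
(array([ 736.14458601, -290.95198116,  465.32268647]), np.float64(11.687842019783089))
```

Emit:
step_arm(
  rows=[
    [[0, -3.67, -3.9], 0],
    [[0, -3.67, -3.9], 0],
    [[0, -3.67, -3.9], 0],
    [[0, -3.67, -3.9], 0],
    [[0, -3.67, -3.9], 0],
    [[0, -3.67, -3.9], 0],
  ],
  jaw=1,
)

```text
time: 0.85
tcp_pos: [122.7, 404.3, 473.4]
orientation: [-0.461, -3.107, 0.022]
contact_force: [-0.4, 0.1, 0.4]
finger_gap: 87.7
```

```bash
python3 - <<'E'
from plant import readout
from h import *
s=load("side")
for p in [(228,143),(310,130),(212,125)]: print(plane(s,p,0).round())
r=readout.read_state(); print(r["joints"].round(3))
E
```

```text
[538. 337.   0.]
[861. 302.   0.]
[548. 520.   0.]
[-1.357e+00 -3.500e-02 -2.500e-02  1.721e+00 -1.000e-03  1.470e+00
 -1.050e-01]
```

Emit:
step_arm(
  rows=[
    [[-5.8, -0.4, 0], 0.136],
    [[-5.8, -0.4, 0], 0.136],
    [[-5.8, -0.4, 0], 0.136],
    [[-5.8, -0.4, 0], 0.136],
    [[-5.8, -0.4, 0], 0.136],
    [[-5.8, -0.4, 0], 0.136],
    [[-5.8, -0.4, 0], 0.136],
  ],
)

```text
time: 1.72
tcp_pos: [406.0, 122.5, 477.2]
orientation: [1.857, 2.531, -0.011]
contact_force: [0.4, 0.4, 0.6]
finger_gap: 88.4
```

```bash
cat > st.py <<'E'
from plant import readout
from h import *
r=readout.read_state(); R=Ro.from_rotvec(r["orientation"]).as_matrix()
print("t",r["time"],"q",r["joints"].round(2),"p",r["tcp_pos"].round(1),"az/r",np.degrees(np.arctan2(r["tcp_pos"][1],r["tcp_pos"][0])).round(1),np.hypot(*r["tcp_pos"][:2]).round(),"tooly az",np.degrees(np.arctan2(R[1,1],R[0,1])).round(2),"tz",R[:,2].round(3),"F",r["contact_force"].round(1),"gap",round(r["finger_gap"],1))
def to(target,yaw=None):
    d=R.T@(np.array(target)-r["tcp_pos"]); print("tool shift cm",(d/10).round(2),end=" ")
    if yaw is not None:
        a=np.degrees(np.arctan2(R[1,1],R[0,1])); print("turn",[round(np.radians(((a-yaw+180*k+180)%360)-180),3) for k in (0,1)])
    else: print()
E
python3 st.py
```

```text
t 1.725 q [-0.89 -0.07  0.46  1.74  0.04  1.47 -0.13] p [406.  122.5 477.2] az/r 16.8 424.0 tooly az 17.45 tz [-0.002 -0.007 -1.   ] F [0.4 0.4 0.6] gap 88.4
```

Emit:
step_arm(
  rows=[
    [[-5.8, -0.1, 0], 0.136],
    [[-5.8, -0.1, 0], 0.136],
    [[-5.8, 0.3, 0], 0.136],
    [[-5.8, 0.3, 0], 0.136],
    [[-5.8, 0.8, 0], 0.136],
    [[-5.8, 0.8, 0], 0.136],
    [[-5.8, 0.8, 0], 0.136],
    [[0, 0, 0], 0],
  ],
)

```text
time: 2.72
tcp_pos: [381.1, -292.2, 478.9]
orientation: [2.835, 1.338, -0.01]
contact_force: [0.1, 0.6, -0.0]
finger_gap: 87.8
```

```bash
python3 st.py; python3 - <<'E'
from st import *
to([497,-358,200],-50.4); to([497,-358,89],-50.4)
E
```

```text
t 2.725 q [-0.39  0.06  1.01  1.64 -0.04  1.46 -0.06] p [ 381.1 -292.2  478.9] az/r -37.5 480.0 tooly az -39.47 tz [-0.003 -0.008 -1.   ] F [ 0.1  0.6 -0. ] gap 87.8
t 2.725 q [-0.39  0.06  1.01  1.64 -0.04  1.46 -0.06] p [ 381.1 -292.2  478.9] az/r -37.5 480.0 tooly az -39.47 tz [-0.003 -0.008 -1.   ] F [ 0.1  0.6 -0. ] gap 87.8
tool shift cm [ 2.52 13.05 27.91] turn [np.float64(0.191), np.float64(-2.951)]
tool shift cm [ 2.61 13.01 39.01] turn [np.float64(0.191), np.float64(-2.951)]
```

Emit:
step_arm(
  rows=[
    [[0.4, 2.2, 4.6], 0.032],
    [[0.4, 2.2, 4.6], 0.032],
    [[0.4, 2.2, 4.6], 0.032],
    [[0.4, 2.2, 4.6], 0.032],
    [[0.4, 2.2, 4.6], 0.032],
    [[0.4, 2.2, 4.6], 0.032],
    [[0, 0, 0], 0],
  ],
)

```text
time: 3.6
tcp_pos: [502.8, -359.5, 191.0]
orientation: [-2.947, -1.079, -0.0]
contact_force: [0.3, 0.1, 0.5]
finger_gap: 88.1
```

```bash
python3 - <<'E'
from st import *
to([497,-358,200],-50.4); to([497,-358,89],-50.4)
from plant import read_camera
for n in("side","top"):
    c=read_camera(n); np.savez(f"{n}1.npz",**c)
a=load("side",1)["img"][110:285,240:420,::-1];b=load("top",1)["img"][140:270,220:400,::-1]
im=np.vstack([cv2.resize(a,(400,389)),]);im2=cv2.resize(b,(400,289))
o=np.zeros((389,800,3),np.uint8);o[:,:400]=im;o[:289,400:]=im2;cv2.imwrite("pics/c1.png",o)
E
```

```text
t 3.6 q [-0.01  0.68  0.83  1.7  -0.57  1.03  0.15] p [ 502.8 -359.5  191. ] az/r -35.6 618.0 tooly az -49.77 tz [-0.001  0.003 -1.   ] F [0.3 0.1 0.5] gap 88.1
tool shift cm [-0.34 -0.49 -0.89] turn [np.float64(0.011), np.float64(-3.131)]
tool shift cm [-0.35 -0.46 10.21] turn [np.float64(0.011), np.float64(-3.131)]
```

View pics/c1.png

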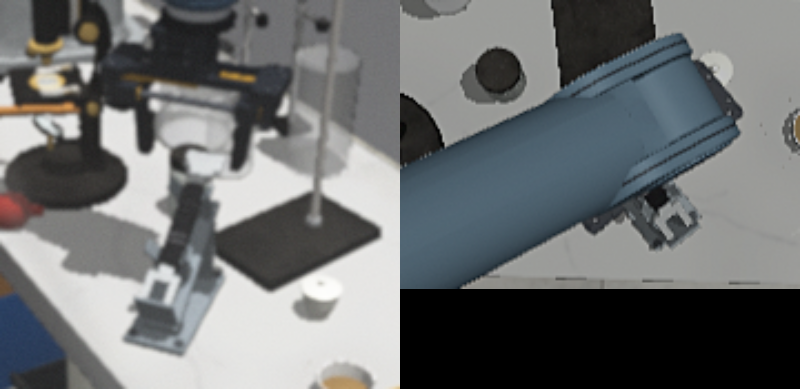

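Emit:
step_arm(
  rows=[
    [[-0.35, -0.5, 3.0], 0.011],
    [[0, 0, 3.0], 0],
    [[0, 0, 3.0], 0],
    [[0, 0, 1.2], 0],
    [[0, 0, 0], 0],
  ],
)

```text
time: 4.32
tcp_pos: [503.8, -360.6, 103.9]
orientation: [2.941, 1.066, 0.029]
contact_force: [0.0, -0.2, -0.3]
finger_gap: 88.2
```

```bash
python3 - <<'E'
from st import *
to([497,-358,89],-50.4)
E
```

```text
t 4.325 q [ 0.05  0.77  0.74  1.77 -0.68  0.85  0.23] p [ 503.8 -360.6  103.9] az/r -35.6 620.0 tooly az -50.16 tz [ 0.022 -0.007 -1.   ] F [ 0.  -0.2 -0.3] gap 88.2
tool shift cm [-0.37 -0.67  1.47] turn [np.float64(0.004), np.float64(-3.137)]
```

Emit:
step_arm(
  rows=[
    [[-0.2, -0.35, 0.8], 0],
    [[-0.2, -0.35, 0.7], 0.004],
    [[0, 0, 0.15], 0],
    [[0, 0, 0], 0],
  ],
)

```text
time: 4.82
tcp_pos: [497.5, -358.7, 89.5]
orientation: [2.939, 1.059, 0.034]
contact_force: [1.2, -0.4, 0.5]
finger_gap: 88.2
```

```bash
python3 - <<'E'
from st import *
to([497,-358,89],-50.4)
E
```

```text
t 4.825 q [ 0.06  0.78  0.72  1.79 -0.7   0.82  0.25] p [ 497.5 -358.7   89.5] az/r -35.8 613.0 tooly az -50.39 tz [ 0.026 -0.009 -1.   ] F [ 1.2 -0.4  0.5] gap 88.2
tool shift cm [ 0.01 -0.09  0.05] turn [np.float64(0.0), np.float64(-3.141)]
```

Positioned to within 1 mm, so I'm closing the jaws.

Emit:
step_arm(
  rows=[
    [[0, 0, 0], 0],
    [[0, 0, 0], 0],
    [[0, 0, 0], 0],
    [[0, 0, 0], 0],
    [[0, 0, 0], 0],
    [[0, 0, 0], 0],
    [[0, 0, 0], 0],
    [[0, 0, 0], 0],
  ],
  jaw=0,
)

```text
time: 5.82
tcp_pos: [497.6, -359.0, 89.7]
orientation: [2.939, 1.059, 0.034]
contact_force: [0.0, -0.1, 0.5]
finger_gap: 21.7
```

```bash
python3 st.py
```

```text
t 5.825 q [ 0.06  0.78  0.72  1.79 -0.7   0.82  0.25] p [ 497.6 -359.    89.7] az/r -35.8 614.0 tooly az -50.38 tz [ 0.026 -0.009 -1.   ] F [ 0.  -0.1  0.5] gap 21.7
```

Emit:
step_arm(
  rows=[
    [[0, 0, -2], 0],
    [[0, 0, -3.5], 0],
    [[0, 0, -4.5], 0],
    [[0, 0, -4.5], 0],
    [[0, 0, -4], 0],
    [[0, 0, 0], 0],
  ],
)

```text
time: 6.58
tcp_pos: [491.3, -357.7, 285.4]
orientation: [2.94, 1.055, 0.035]
contact_force: [-0.7, -0.0, -1.8]
finger_gap: 21.7
```

```bash
python3 - <<'E'
from st import *
from plant import read_camera
for n in("side","top"):
    c=read_camera(n); np.savez(f"{n}2.npz",**c)
a=load("side",2)["img"][110:285,240:420,::-1];b=load("top",2)["img"][140:270,220:400,::-1]
o=np.zeros((389,800,3),np.uint8);o[:,:400]=cv2.resize(a,(400,389));o[:289,400:]=cv2.resize(b,(400,289));cv2.imwrite("pics/c2.png",o)
E
```

```text
t 6.575 q [-0.08  0.55  0.93  1.67 -0.49  1.15  0.09] p [ 491.3 -357.7  285.4] az/r -36.1 608.0 tooly az -50.53 tz [ 0.027 -0.009 -1.   ] F [-0.7 -0.  -1.8] gap 21.7
```

View pics/c2.png

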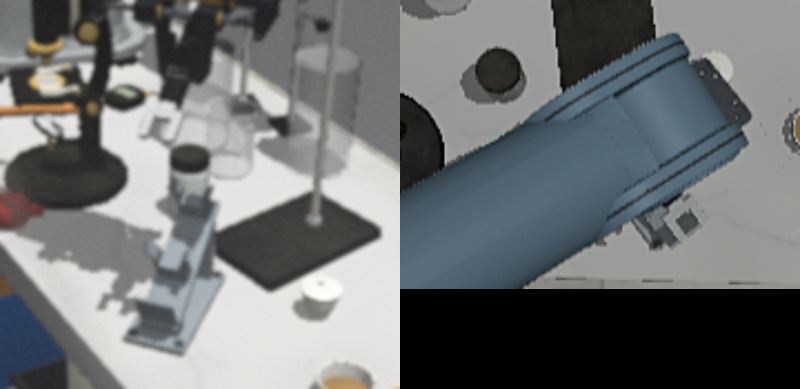

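```bash
python3 - <<'E'
from st import *
to([450,-560,150],0)
E
```

```text
t 6.675 q [-0.08  0.55  0.92  1.67 -0.49  1.14  0.09] p [ 490.4 -356.   281.7] az/r -36.0 606.0 tooly az -50.5 tz [ 0.022 -0.006 -1.   ] F [-0.1 -0.1 -3.3] gap 21.5
tool shift cm [-16.27  12.93  13.2 ] turn [np.float64(-0.881), np.float64(2.26)]
```

Emit:
step_arm(
  rows=[
    [[-3.6, 2.8, 2.6], 0],
    [[-3.6, 2.8, 2.6], 0],
    [[-3.6, 2.8, 2.6], 0],
    [[-3.6, 2.8, 2.6], 0],
    [[-2.5, 2.2, 2.6], 0],
  ],
)

```text
time: 7.3
tcp_pos: [449.3, -564.6, 139.0]
orientation: [-2.952, -1.074, -0.03]
contact_force: [-0.1, -0.0, -0.7]
finger_gap: 21.7
```

Emit:
step_arm(
  rows=[
    [[0, 0, 0], -0.18],
    [[0, 0, 0], -0.18],
    [[0, 0, 0], -0.18],
    [[0, 0, 0], -0.18],
    [[0, 0, 0], -0.18],
    [[0, 0, 0], 0],
  ],
)

```text
time: 8.05
tcp_pos: [439.4, -559.4, 120.4]
orientation: [-2.156, -2.257, -0.029]
contact_force: [0.6, -0.5, -2.5]
finger_gap: 21.3
```

```bash
python3 - <<'E'
from st import *
to([450,-560,90],0)
E
```

```text
t 8.05 q [ 0.53  0.84  0.53  1.44 -0.48  1.02  1.23] p [ 439.4 -559.4  120.4] az/r -51.9 711.0 tooly az 2.63 tz [-0.002  0.027 -1.   ] F [ 0.6 -0.5 -2.5] gap 21.3
tool shift cm [-0.19  1.06  3.03] turn [np.float64(0.046), np.float64(-3.096)]
```

Emit:
step_arm(
  rows=[
    [[-0.2, 1.0, 2.8], 0.04],
    [[0, 0, 2.8], 0],
    [[0, 0, 2.5], 0],
    [[0, 0, 1.0], 0],
    [[0, 0, 0], 0],
  ],
)

```text
time: 8.68
tcp_pos: [448.6, -556.6, 23.3]
orientation: [-2.215, -2.192, -0.03]
contact_force: [0.4, -0.1, -0.3]
finger_gap: 21.5
```

```bash
python3 - <<'E'
from st import *
to([450,-560,5],0)
E
```

```text
t 8.675 q [ 0.55  0.97  0.49  1.44 -0.55  0.9   1.2 ] p [ 448.6 -556.6   23.3] az/r -51.1 715.0 tooly az -0.59 tz [-0.004  0.031 -1.   ] F [ 0.4 -0.1 -0.3] gap 21.5
tool shift cm [-0.4   0.15  1.81] turn [np.float64(-0.01), np.float64(3.131)]
```

Emit:
step_arm(
  rows=[
    [[0, 0, 0.5], 0],
    [[0, 0, 0.5], 0],
    [[0, 0, 0.4], 0],
    [[0, 0, 0.2], 0],
    [[0, 0, 0], 0],
  ],
)

```text
time: 9.3
tcp_pos: [449.8, -557.1, 9.3]
orientation: [-2.218, -2.194, -0.031]
contact_force: [-0.7, 1.7, 1.3]
finger_gap: 21.1
```

```bash
python3 - <<'E'
from st import *
to([450,-560,4],0)
from plant import read_camera
for n in("side","top"):
    c=read_camera(n); np.savez(f"{n}3.npz",**c)
a=load("side",3)["img"][180:355,300:480,::-1];b=load("top",3)["img"][150:280,300:480,::-1]
o=np.zeros((389,800,3),np.uint8);o[:,:400]=cv2.resize(a,(400,389));o[:289,400:]=cv2.resize(b,(400,289));cv2.imwrite("pics/c3.png",o)
E
```

```text
t 9.3 q [ 0.55  0.99  0.48  1.44 -0.56  0.87  1.21] p [ 449.8 -557.1    9.3] az/r -51.1 716.0 tooly az -0.64 tz [-0.001  0.029 -1.   ] F [-0.7  1.7  1.3] gap 21.1
tool shift cm [-0.3   0.03  0.52] turn [np.float64(-0.011), np.float64(3.13)]
```

View pics/c3.png

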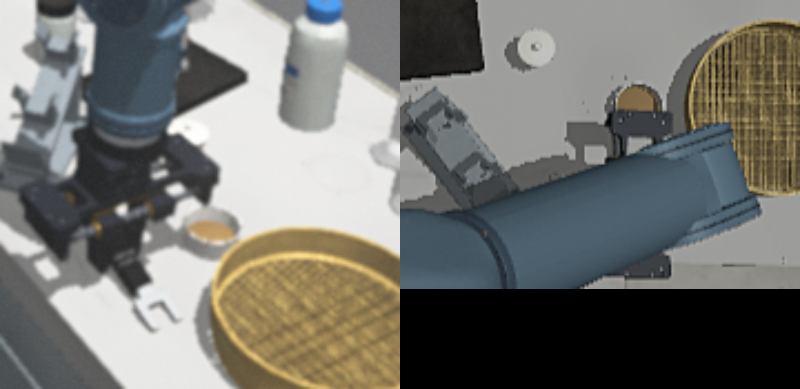

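Emit:
step_arm(
  rows=[
    [[0, 0, 0.3], 0],
    [[0, 0, 0.2], 0],
    [[0, 0, 0], 0],
  ],
)

```text
time: 9.78
tcp_pos: [449.9, -557.1, 4.1]
orientation: [-2.219, -2.194, -0.031]
contact_force: [0.8, 0.3, 0.6]
finger_gap: 21.0
```

Emit:
step_arm(
  rows=[
    [[0, 0, 0], 0],
    [[0, 0, 0], 0],
    [[0, 0, 0], 0],
    [[0, 0, 0], 0],
  ],
  jaw=0.5,
)

```text
time: 10.28
tcp_pos: [449.5, -558.1, 4.3]
orientation: [-2.22, -2.195, -0.029]
contact_force: [0.5, 0.4, 0.2]
finger_gap: 44.1
```

```bash
python3 st.py
```

```text
t 10.275 q [ 0.55  1.    0.48  1.44 -0.56  0.87  1.21] p [ 449.5 -558.1    4.3] az/r -51.1 717.0 tooly az -0.66 tz [-0.001  0.027 -1.   ] F [0.5 0.4 0.2] gap 44.1
```

Emit:
step_arm(
  rows=[
    [[0, 0, -3], 0],
    [[0, 0, -4], 0],
    [[0, 0, 0], 0.18],
    [[0, 0, 0], 0.18],
    [[0, 0, 0], 0.18],
    [[0, 0, 0], 0.18],
    [[0, 0, 0], 0.18],
    [[0, 0, 0], 0.18],
  ],
)

```text
time: 11.28
tcp_pos: [449.9, -560.3, 77.3]
orientation: [-3.039, -0.687, -0.011]
contact_force: [-0.4, -0.1, -0.1]
finger_gap: 44.3
```

Emit:
step_arm(
  rows=[
    [[0, 0, 0], 0.18],
    [[0, 0, 0], 0.18],
    [[0, 0, 0], 0.18],
    [[0, 0, 0], 0.18],
    [[0, 0, 0], 0.18],
    [[0, 0, 0], 0.18],
    [[0, 0, 0], 0.18],
    [[0, 0, 0], 0.18],
  ],
)

```text
time: 12.28
tcp_pos: [451.4, -559.6, 77.3]
orientation: [-2.702, 1.552, 0.018]
contact_force: [0.3, 0.2, 0.3]
finger_gap: 44.3
```

```bash
python3 - <<'E'
from st import *
to([450,-560,60],180)
from plant import read_camera
for n in("side","top"):
    c=read_camera(n); np.savez(f"{n}4.npz",**c)
a=load("side",4)["img"][180:355,300:480,::-1];b=load("top",4)["img"][150:280,300:480,::-1]
o=np.zeros((389,800,3),np.uint8);o[:,:400]=cv2.resize(a,(400,389));o[:289,400:]=cv2.resize(b,(400,289));cv2.imwrite("pics/c4.png",o)
E
```

```text
t 12.275 q [ 0.29  1.13  1.05  1.45 -1.02  1.19 -1.12] p [ 451.4 -559.6   77.3] az/r -51.1 719.0 tooly az -149.73 tz [ 0.003  0.028 -1.   ] F [0.3 0.2 0.3] gap 44.3
tool shift cm [0.   0.17 1.73] turn [np.float64(0.528), np.float64(-2.613)]
```

View pics/c4.png

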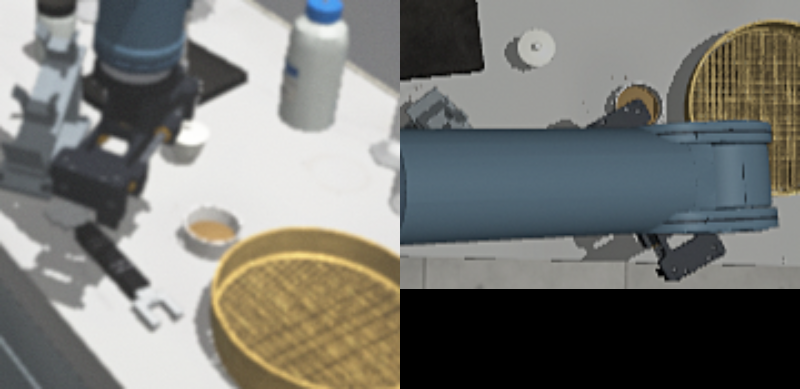

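```bash
python3 - <<'E'
import cv2,numpy as np
a=np.load("side4.npz")["img"][:,:,::-1]
cv2.imwrite("pics/s4.png",cv2.resize(a[262:337,315:395],None,fx=8,fy=8,interpolation=cv2.INTER_CUBIC))
E
```

```text
(no output)
```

View pics/s4.png

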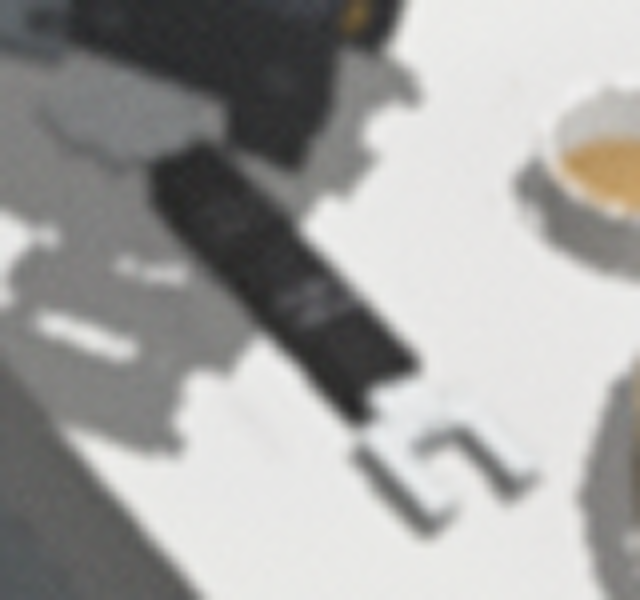

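```bash
python3 - <<'E'
from h import *
s=load("side",4)
S=lambda x,y:(315+x/8-.44,262+y/8-.44)
b1=plane(s,S(228,215),18);b2=plane(s,S(308,295),18)
f1=plane(s,S(435,515),12);f2=plane(s,S(518,482),12)
g=plane(s,S(385,385),18)
print(b1,b2,(b1+b2)/2,"band az",np.degrees(np.arctan2(*(b1-b2)[1::-1])),np.linalg.norm(b1-b2)); print(f1,f2,np.linalg.norm(f1-f2)); 
f=(f1+f2)/2; m=(b1+b2)/2; d=(m-f)[:2]; print("axis az",np.degrees(np.arctan2(d[1],d[0])),np.linalg.norm(d))
E
```

```text
[ 446.81803118 -532.93746374   18.        ] [ 447.52692566 -570.54017597   18.        ] [ 447.17247842 -551.73881986   18.        ] band az 91.08002451772718 37.60939375643409
[ 432.67580102 -648.7832712    12.        ] [ 458.44270493 -650.05187962   12.        ] 25.798114354435018
axis az 89.05381056345361 97.69207635308022
```

Emit:
step_arm(
  rows=[
    [[0, 0, 0], 0.15],
    [[0, 0, 0], 0.15],
    [[0, 0, 0], 0.12],
  ],
)

```text
time: 12.75
tcp_pos: [451.7, -559.5, 77.2]
orientation: [-2.328, 2.075, 0.026]
contact_force: [-1.0, 0.3, 0.4]
finger_gap: 43.8
```

```bash
python3 - <<'E'
from st import *
to([447.5,-553.5,40],179.5)
E
```

```text
t 12.75 q [ 0.27  1.17  1.11  1.45 -1.08  1.23 -1.5 ] p [ 451.7 -559.5   77.2] az/r -51.1 719.0 tooly az -173.42 tz [ 0.003  0.028 -1.   ] F [-1.   0.3  0.4] gap 43.8
tool shift cm [-0.54  0.37  3.73] turn [np.float64(0.124), np.float64(-3.018)]
```

Emit:
step_arm(
  rows=[
    [[-0.27, 0.2, 1.9], 0.062],
    [[-0.27, 0.2, 1.9], 0.062],
    [[0, 0, 0], 0],
  ],
)

```text
time: 13.12
tcp_pos: [447.8, -553.4, 38.7]
orientation: [-2.206, 2.206, 0.027]
contact_force: [-0.2, -0.3, 0.5]
finger_gap: 44.3
```

```bash
python3 - <<'E'
from st import *
to([447.5,-553.5,3],179.5)
E
```

```text
t 13.125 q [ 0.26  1.21  1.09  1.48 -1.14  1.19 -1.58] p [ 447.8 -553.4   38.7] az/r -51.0 712.0 tooly az 180.0 tz [ 0.004  0.028 -1.   ] F [-0.2 -0.3  0.5] gap 44.3
tool shift cm [0.11 0.04 3.57] turn [np.float64(0.009), np.float64(-3.133)]
```

Emit:
step_arm(
  rows=[
    [[0.1, 0, 1.6], 0.009],
    [[0, 0, 1.2], 0],
    [[0, 0, 0.5], 0],
    [[0, 0, 0], 0],
  ],
)

```text
time: 13.62
tcp_pos: [448.6, -554.4, 4.9]
orientation: [-2.202, 2.209, 0.024]
contact_force: [-0.1, 0.2, -0.9]
finger_gap: 44.1
```

```bash
python3 - <<'E'
from st import *
to([447.5,-553.5,3],179.5)
E
```

```text
t 13.625 q [ 0.27  1.25  1.06  1.47 -1.17  1.16 -1.57] p [ 448.6 -554.4    4.9] az/r -51.0 713.0 tooly az 179.82 tz [ 0.005  0.026 -1.   ] F [-0.1  0.2 -0.9] gap 44.1
tool shift cm [-0.08  0.11  0.2 ] turn [np.float64(0.006), np.float64(-3.136)]
```

Emit:
step_arm(
  rows=[
    [[-0.08, 0.11, 0.12], 0.006],
    [[0, 0, 0], 0],
    [[0, 0, 0], 0],
    [[0, 0, 0], 0],
    [[0, 0, 0], 0],
    [[0, 0, 0], 0],
  ],
  jaw=0,
)

```text
time: 14.38
tcp_pos: [447.8, -554.0, 4.6]
orientation: [-2.196, 2.216, 0.022]
contact_force: [0.2, 0.1, -1.8]
finger_gap: 21.9
```

Emit:
step_arm(
  rows=[
    [[0, 0, -2], 0],
    [[0, 0, -4], 0],
    [[0, 0, -5.5], 0],
    [[0, 0, -5.5], 0],
    [[0, 0, -5.5], 0],
  ],
)

```text
time: 15.0
tcp_pos: [444.7, -558.0, 235.6]
orientation: [-2.194, 2.218, 0.033]
contact_force: [1.6, -0.4, -2.6]
finger_gap: 21.6
```

```bash
python3 - <<'E'
from st import *
to([493,-361,280],129.6)
from plant import read_camera
for n in("side","top"):
    c=read_camera(n); np.savez(f"{n}5.npz",**c)
a=load("side",5)["img"][100:275,300:480,::-1];b=load("top",5)["img"][150:280,300:480,::-1]
o=np.zeros((389,800,3),np.uint8);o[:,:400]=cv2.resize(a,(400,389));o[:289,400:]=cv2.resize(b,(400,289));cv2.imwrite("pics/c5.png",o)
E
```

```text
t 15.0 q [ 0.25  0.99  1.21  1.36 -0.92  1.42 -1.71] p [ 444.7 -558.   235.6] az/r -51.4 714.0 tooly az 179.38 tz [ 0.    0.03 -1.  ] F [ 1.6 -0.4 -2.6] gap 21.6
tool shift cm [-19.88  -4.62  -3.83] turn [np.float64(0.869), np.float64(-2.273)]
```

View pics/c5.png

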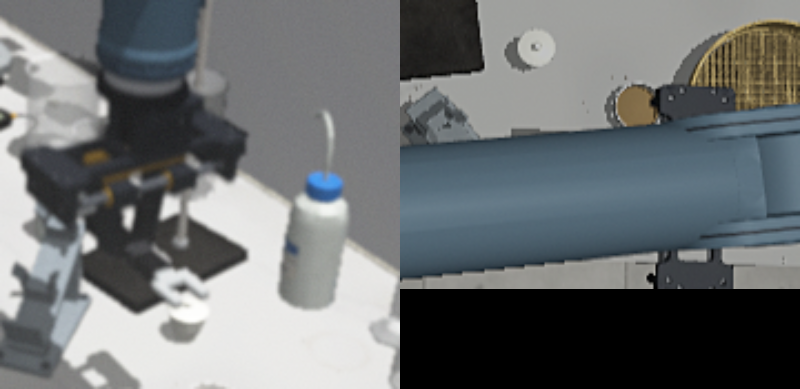

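Emit:
step_arm(
  rows=[
    [[0, 0, 0], -0.175],
    [[0, 0, 0], -0.175],
    [[0, 0, 0], -0.175],
    [[0, 0, 0], -0.175],
    [[0, 0, 0], -0.175],
    [[0, 0, 0], -0.175],
    [[0, 0, 0], -0.175],
  ],
)

```text
time: 15.98
tcp_pos: [440.1, -561.7, 246.5]
orientation: [-3.081, 0.504, -0.003]
contact_force: [0.1, 0.3, -1.8]
finger_gap: 21.8
```

Emit:
step_arm(
  rows=[
    [[0, 0, 0], -0.175],
    [[0, 0, 0], -0.175],
    [[0, 0, 0], -0.175],
    [[0, 0, 0], -0.175],
    [[0, 0, 0], -0.175],
    [[0, 0, 0], -0.175],
  ],
)

```text
time: 16.73
tcp_pos: [434.4, -561.3, 248.2]
orientation: [-2.904, -1.15, -0.013]
contact_force: [-0.5, -0.8, -2.9]
finger_gap: 21.6
```

```bash
python3 - <<'E'
from st import *
to([493,-361,260],-50.4)
E
```

```text
t 16.725 q [ 0.43  0.75  0.74  1.36 -0.52  1.24  0.4 ] p [ 434.4 -561.3  248.2] az/r -52.3 710.0 tooly az -46.77 tz [ 0.001  0.02  -1.   ] F [-0.5 -0.8 -2.9] gap 21.6
tool shift cm [ 18.   -10.59  -0.78] turn [np.float64(0.063), np.float64(-3.078)]
```

```bash
python3 - <<'E'
from st import *
to([500,-356.5,200],-50.4)
E
```

```text
t 16.725 q [ 0.43  0.75  0.74  1.36 -0.52  1.24  0.4 ] p [ 434.4 -561.3  248.2] az/r -52.3 710.0 tooly az -46.77 tz [ 0.001  0.02  -1.   ] F [-0.5 -0.8 -2.9] gap 21.6
tool shift cm [ 18.74 -10.36   5.23] turn [np.float64(0.063), np.float64(-3.078)]
```

Emit:
step_arm(
  rows=[
    [[4.8, -2.8, 0.5], 0.015],
    [[4.8, -2.8, 0.5], 0.015],
    [[4.8, -2.8, 0.5], 0.015],
    [[3.8, -2.0, 0.5], 0.015],
    [[0, 0, 0], 0],
  ],
)

```text
time: 17.35
tcp_pos: [496.1, -357.9, 232.2]
orientation: [-2.94, -1.051, -0.008]
contact_force: [-0.1, 0.1, -1.8]
finger_gap: 21.2
```

```bash
python3 - <<'E'
from st import *
to([500,-356.5,170],-50.4)
from plant import read_camera
for n in("side","top"):
    c=read_camera(n); np.savez(f"{n}6.npz",**c)
a=load("side",6)["img"][110:285,240:420,::-1];b=load("top",6)["img"][140:270,220:400,::-1]
o=np.zeros((389,800,3),np.uint8);o[:,:400]=cv2.resize(a,(400,389));o[:289,400:]=cv2.resize(b,(400,289));cv2.imwrite("pics/c6.png",o)
E
```

```text
t 17.35 q [ 0.02  0.6   0.79  1.67 -0.49  1.09  0.08] p [ 496.1 -357.9  232.2] az/r -35.8 612.0 tooly az -50.65 tz [-0.002  0.02  -1.   ] F [-0.1  0.1 -1.8] gap 21.2
tool shift cm [0.32 0.24 6.22] turn [np.float64(-0.004), np.float64(3.137)]
```

View pics/c6.png

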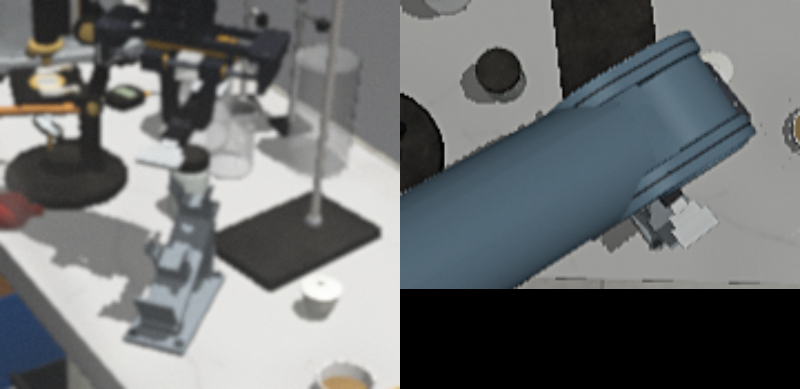

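```bash
python3 - <<'E'
import cv2,numpy as np
a=np.load("side6.npz")["img"][:,:,::-1];b=np.load("top6.npz")["img"][:,:,::-1]
x=cv2.resize(a[145:205,290:350],(400,400),interpolation=cv2.INTER_CUBIC);y=cv2.resize(b[210:270,320:380],(400,400),interpolation=cv2.INTER_CUBIC)
cv2.imwrite("pics/s6.png",np.hstack([x,y]))
E
```

```text
(no output)
```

View pics/s6.png

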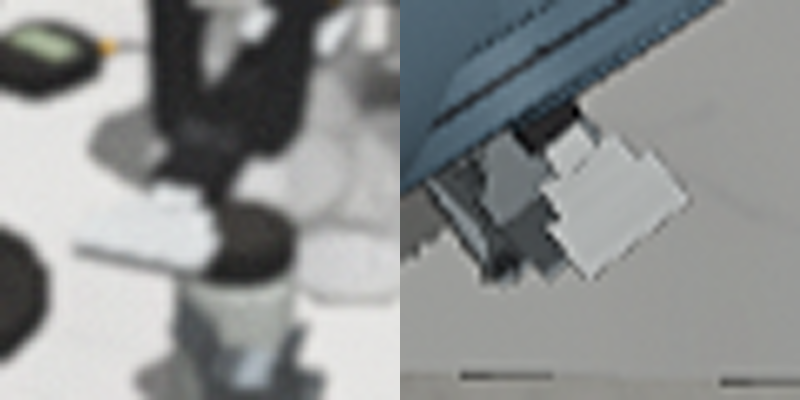

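```bash
python3 - <<'E'
from h import *
s,t=load("side",6),load("top",6)
k=60/400
T=lambda x,y:(320+x*k-.4,210+y*k-.4);S=lambda x,y:(290+x*k-.4,145+y*k-.4)
a,b=plane(t,T(192,280),240),plane(t,T(290,198),240)
print(tri(s,S(76,240),t,T(192,280)),tri(s,S(208,262),t,T(290,198)))
m=(a+b)/2; ax=np.array([np.cos(np.radians(39.4)),np.sin(np.radians(39.4))]);print(a,b,np.linalg.norm(a-b),"yaw",np.degrees(np.arctan2(*(a-b)[1::-1]))-90,m)
d=m[:2]-np.array([496.1,-357.9]);print("tip rel TCP along/cross",d@ax,d@[-ax[1],ax[0]])
E
```

```text
(array([ 408.47294989, -404.56397352,  239.50659049]), np.float64(1.133441723089135)) (array([ 437.23481908, -437.07612747,  239.66491158]), np.float64(3.0012501078112495))
[ 407.96990365 -404.25124358  240.        ] [ 435.92504039 -436.27367541  240.        ] 42.50794996356164 yaw 41.12050627567021 [ 421.94747202 -420.26245949  240.        ]
tip rel TCP along/cross -96.88350384889851 -1.1226940351362544
```

Emit:
step_arm(
  rows=[
    [[0.2, 0.15, 3.0], 0],
    [[0.2, 0.15, 3.0], 0],
    [[0, 0, 2.5], 0],
    [[0, 0, 0], 0],
  ],
)

```text
time: 17.95
tcp_pos: [494.5, -369.6, 148.6]
orientation: [-2.957, -1.03, -0.004]
contact_force: [0.4, -0.4, -1.4]
finger_gap: 21.7
```

```bash
python3 - <<'E'
from st import *
to([501,-356,135],-50.4)
E
```

```text
t 17.95 q [ 0.08  0.7   0.73  1.72 -0.57  0.94  0.14] p [ 494.5 -369.6  148.6] az/r -36.8 617.0 tooly az -51.58 tz [-0.001  0.01  -1.   ] F [ 0.4 -0.4 -1.4] gap 21.7
tool shift cm [ 1.35 -0.64  1.37] turn [np.float64(-0.021), np.float64(3.121)]
```

Emit:
step_arm(
  rows=[
    [[0.7, -0.35, -0.6], -0.01],
    [[0.6, -0.3, 0], -0.01],
    [[0, 0, 0], 0],
  ],
)

```text
time: 18.32
tcp_pos: [501.2, -358.5, 158.6]
orientation: [-2.951, -1.06, -0.008]
contact_force: [-0.2, -0.3, -2.7]
finger_gap: 21.9
```

```bash
python3 - <<'E'
from st import *
to([501,-356,135],-50.4)
E
```

```text
t 18.325 q [ 0.05  0.69  0.73  1.73 -0.56  0.95  0.13] p [ 501.2 -358.5  158.6] az/r -35.6 616.0 tooly az -50.5 tz [ 0.003  0.007 -1.   ] F [-0.2 -0.3 -2.7] gap 21.9
tool shift cm [ 0.13 -0.2   2.36] turn [np.float64(-0.002), np.float64(3.14)]
```

Now lowering in small rows, correcting the lateral drift as I go.

Emit:
step_arm(
  rows=[
    [[0.13, -0.2, 0.8], 0],
    [[0, 0, 0.7], 0],
    [[0, 0, 0.4], 0],
    [[0, 0, 0], 0],
  ],
)

```text
time: 18.82
tcp_pos: [501.0, -355.7, 138.4]
orientation: [-2.951, -1.06, -0.008]
contact_force: [-0.4, -0.9, -1.5]
finger_gap: 21.4
```

```bash
python3 - <<'E'
from st import *
to([501,-356,125],-50.4)
E
```

```text
t 18.825 q [ 0.06  0.71  0.71  1.74 -0.58  0.91  0.14] p [ 501.  -355.7  138.4] az/r -35.4 614.0 tooly az -50.48 tz [ 0.003  0.007 -1.   ] F [-0.4 -0.9 -1.5] gap 21.4
tool shift cm [-0.03  0.03  1.34] turn [np.float64(-0.001), np.float64(3.14)]
```

Emit:
step_arm(
  rows=[
    [[0, 0, 0.6], 0],
    [[0, 0, 0.5], 0],
    [[0, 0, 0.4], 0],
    [[0, 0, 0.3], 0],
    [[0, 0, 0], 0],
  ],
)

```text
time: 19.45
tcp_pos: [500.4, -356.8, 120.7]
orientation: [-2.952, -1.059, -0.008]
contact_force: [-1.5, 1.5, 1.9]
finger_gap: 21.7
```

```bash
python3 - <<'E'
from st import *
to([501,-356,104.5],-50.4)
from plant import read_camera
for n in("side","top"):
    c=read_camera(n); np.savez(f"{n}7.npz",**c)
a=load("side",7)["img"][150:270,280:370,::-1];b=load("top",7)["img"][180:260,290:370,::-1]
o=np.zeros((533,800,3),np.uint8);o[:,:400]=cv2.resize(a,(400,533));o[:400,400:]=cv2.resize(b,(400,400));cv2.imwrite("pics/c7.png",o)
E
```

```text
t 19.45 q [ 0.07  0.73  0.7   1.75 -0.6   0.88  0.16] p [ 500.4 -356.8  120.7] az/r -35.5 615.0 tooly az -50.55 tz [ 0.003  0.007 -1.   ] F [-1.5  1.5  1.9] gap 21.7
tool shift cm [ 0.09 -0.02  1.62] turn [np.float64(-0.003), np.float64(3.139)]
```

View pics/c7.png

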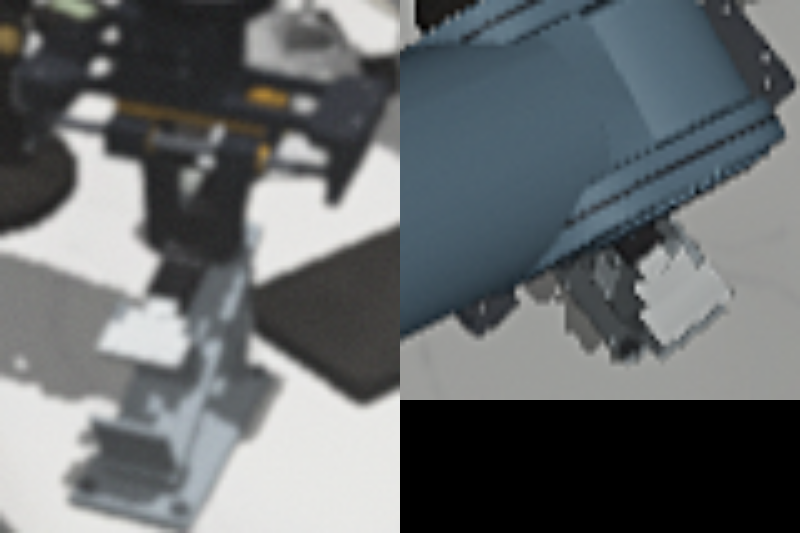

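Emit:
step_arm(
  rows=[
    [[0.1, 0, 0.3], 0],
    [[0.05, 0, 0.3], 0],
    [[0.05, 0, 0.3], 0],
    [[0, 0, 0], 0],
  ],
)

```text
time: 20.05
tcp_pos: [500.5, -356.5, 112.0]
orientation: [-2.953, -1.057, -0.006]
contact_force: [-1.9, 0.4, 1.6]
finger_gap: 21.6
```

```bash
python3 - <<'E'
from st import *
to([501,-356,104.5],-50.4)
from plant import read_camera
for n in("side","top"):
    c=read_camera(n); np.savez(f"{n}8.npz",**c)
a=load("side",8)["img"][150:270,280:370,::-1];b=load("top",8)["img"][180:260,290:370,::-1]
o=np.zeros((533,800,3),np.uint8);o[:,:400]=cv2.resize(a,(400,533));o[:400,400:]=cv2.resize(b,(400,400));cv2.imwrite("pics/c8.png",o)
E
```

```text
t 20.05 q [ 0.08  0.74  0.69  1.75 -0.61  0.87  0.16] p [ 500.5 -356.5  112. ] az/r -35.5 614.0 tooly az -50.63 tz [ 0.002  0.006 -1.   ] F [-1.9  0.4  1.6] gap 21.6
tool shift cm [ 0.07 -0.    0.75] turn [np.float64(-0.004), np.float64(3.138)]
```

View pics/c8.png

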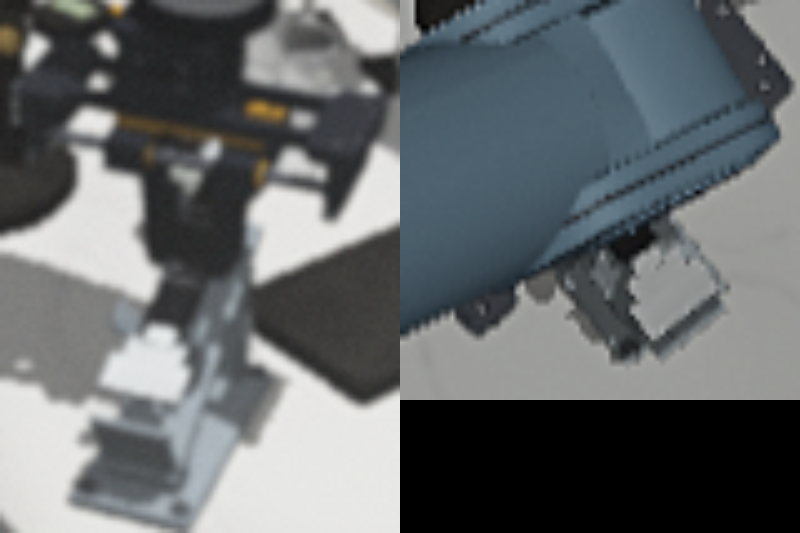

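Emit:
step_arm(
  rows=[
    [[0.07, 0, 0.3], 0],
    [[0, 0, 0.25], 0],
    [[0, 0, 0.2], 0],
    [[0, 0, 0], 0],
  ],
)

```text
time: 20.65
tcp_pos: [501.0, -356.0, 107.0]
orientation: [-2.952, -1.056, -0.008]
contact_force: [-2.4, -0.1, 0.2]
finger_gap: 21.5
```

```bash
python3 - <<'E'
from st import *
to([501,-356,104.5],-50.4)
from plant import read_camera
for n in("side","top"):
    c=read_camera(n); np.savez(f"{n}9.npz",**c)
a=load("side",9)["img"][150:270,280:370,::-1];b=load("top",9)["img"][180:260,290:370,::-1]
o=np.zeros((533,800,3),np.uint8);o[:,:400]=cv2.resize(a,(400,533));o[:400,400:]=cv2.resize(b,(400,400));cv2.imwrite("pics/c9.png",o)
E
```

```text
t 20.65 q [ 0.08  0.75  0.68  1.75 -0.61  0.86  0.16] p [ 501. -356.  107.] az/r -35.4 615.0 tooly az -50.64 tz [ 0.003  0.008 -1.   ] F [-2.4 -0.1  0.2] gap 21.5
tool shift cm [-0.   -0.    0.25] turn [np.float64(-0.004), np.float64(3.137)]
```

View pics/c9.png

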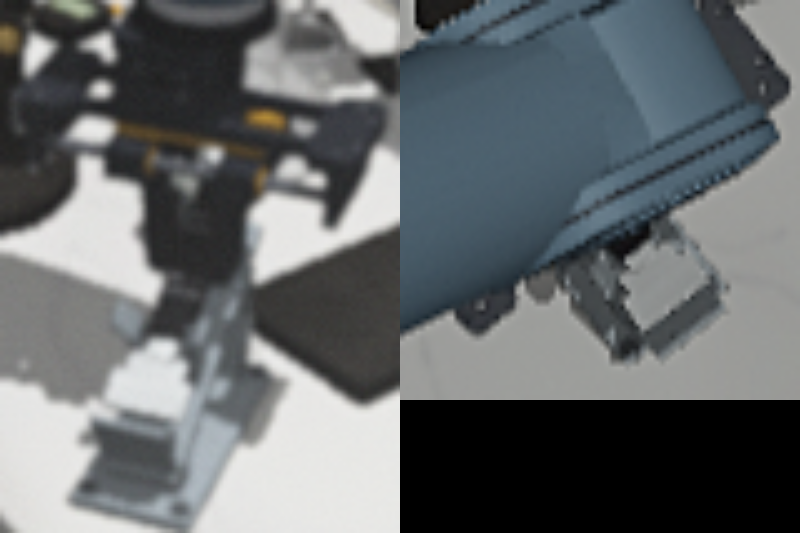

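Emit:
step_arm(
  rows=[
    [[0, 0, 0.2], 0],
    [[0, 0, 0.1], 0],
    [[0, 0, 0], 0],
  ],
)

```text
time: 21.12
tcp_pos: [501.1, -356.0, 106.9]
orientation: [-2.951, -1.055, -0.011]
contact_force: [-2.7, 0.4, 0.1]
finger_gap: 21.8
```

```bash
python3 st.py
```

```text
t 21.125 q [ 0.08  0.75  0.68  1.75 -0.61  0.86  0.16] p [ 501.1 -356.   106.9] az/r -35.4 615.0 tooly az -50.66 tz [ 0.004  0.01  -1.   ] F [-2.7  0.4  0.1] gap 21.8
```

Emit:
step_arm(
  rows=[
    [[0, 0, 0.3], 0],
    [[0, 0, 0.3], 0],
  ],
)

```text
time: 21.38
tcp_pos: [501.2, -356.0, 106.5]
orientation: [-2.948, -1.053, -0.016]
contact_force: [-11.4, 9.5, 36.7]
finger_gap: 21.7
```

```bash
python3 st.py
```

```text
t 21.375 q [ 0.09  0.75  0.68  1.75 -0.62  0.87  0.17] p [ 501.2 -356.   106.5] az/r -35.4 615.0 tooly az -50.67 tz [ 0.006  0.014 -1.   ] F [-11.4   9.5  36.7] gap 21.7
```

Emit:
step_arm(
  rows=[
    [[0, 0, 0], 0],
    [[0, 0, 0], 0],
  ],
)

```text
time: 21.62
tcp_pos: [501.4, -355.9, 106.9]
orientation: [-2.948, -1.053, -0.017]
contact_force: [-1.6, 0.4, 3.9]
finger_gap: 21.8
```

Emit:
step_arm(
  rows=[
    [[0, 0, 0], 0],
    [[0, 0, 0], 0],
    [[0, 0, 0], 0],
    [[0, 0, 0], 0],
    [[0, 0, 0], 0],
  ],
  jaw=0.6,
)

```text
time: 22.25
tcp_pos: [502.9, -355.5, 105.5]
orientation: [-2.948, -1.056, -0.017]
contact_force: [0.9, 0.4, 1.3]
finger_gap: 53.1
```

```bash
python3 st.py
```

```text
t 22.25 q [ 0.09  0.75  0.68  1.75 -0.62  0.86  0.17] p [ 502.9 -355.5  105.5] az/r -35.3 616.0 tooly az -50.6 tz [ 0.007  0.013 -1.   ] F [0.9 0.4 1.3] gap 53.1
```

Emit:
step_arm(
  rows=[
    [[0, 0, -2], 0],
    [[0, 0, -4], 0],
    [[0, 0, -6], 0],
    [[0, 0, -6], 0],
  ],
)

```text
time: 22.75
tcp_pos: [499.7, -356.9, 290.3]
orientation: [-2.945, -1.052, -0.01]
contact_force: [1.7, -0.1, -0.8]
finger_gap: 52.5
```

Emit:
step_arm(
  rows=[
    [[-5, 0, -2], 0],
    [[-5, 0, -2], 0],
    [[-5, 0, 0], 0],
    [[-5, 0, 0], 0],
    [[-5, 0, 0], 0],
    [[0, 0, 0], 0],
  ],
)

```text
time: 23.5
tcp_pos: [300.2, -524.1, 343.5]
orientation: [2.956, 1.054, 0.025]
contact_force: [0.5, 1.4, -0.1]
finger_gap: 52.8
```

```bash
python3 - <<'E'
from st import *
from plant import read_camera
for n in("side","top"):
    c=read_camera(n); np.savez(f"{n}10.npz",**c); cv2.imwrite(f"pics/{n}10.png",c["img"][:,:,::-1])
a=load("side",10)["img"][165:285,280:420,::-1];b=load("top",10)["img"][150:265,240:400,::-1]
cv2.imwrite("pics/s10.png",cv2.resize(a,None,fx=5,fy=5,interpolation=cv2.INTER_CUBIC));cv2.imwrite("pics/t10.png",cv2.resize(b,None,fx=5,fy=5,interpolation=cv2.INTER_CUBIC))
E
```

```text
t 23.5 q [ 0.37  0.47  0.89  1.58 -0.4   1.27  0.44] p [ 300.2 -524.1  343.5] az/r -60.2 604.0 tooly az -50.77 tz [ 0.016  0.003 -1.   ] F [ 0.5  1.4 -0.1] gap 52.8
```

View pics/s10.png

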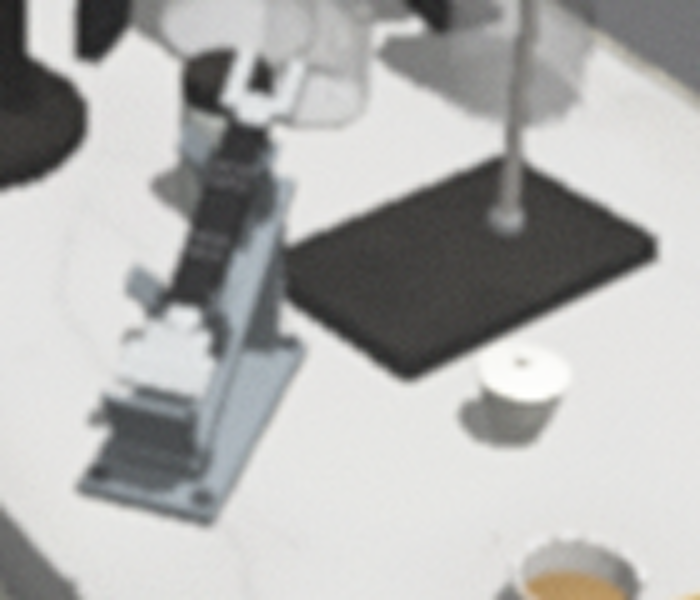

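View pics/t10.png

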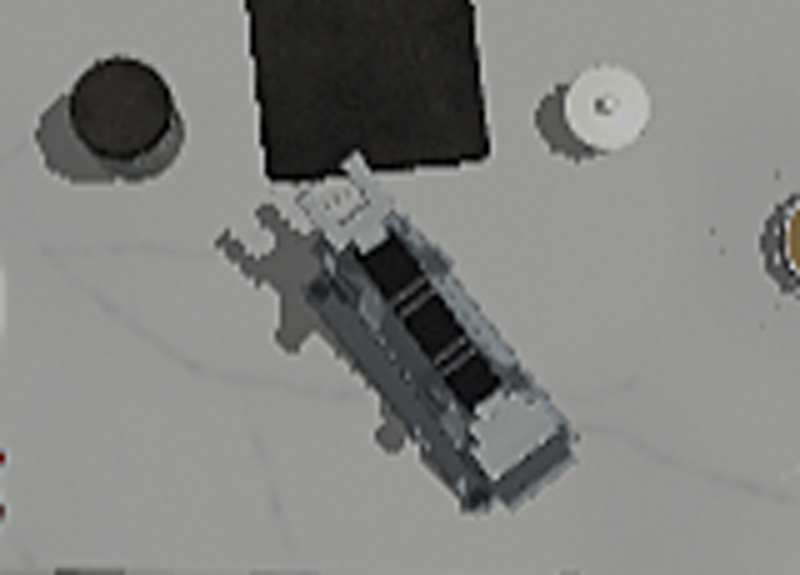

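Seated, with the fork up-slope and the tin, jar and crucible in place. The bands have moved from about (420,308) to (412,295) in the enlarged top view, so the scraper sits several mm up-slope with a visible gap at the stop. I'll measure that.

```bash
python3 - <<'E'
from h import *
t=load("top",10);s=load("side",10)
S=lambda x,y:(280+x/5-.4,165+y/5-.4); T=lambda x,y:(240+x/5-.4,150+y/5-.4)
y=np.radians(39.6);X=np.array([np.cos(y)*np.cos(np.pi/6),np.sin(y)*np.cos(np.pi/6),.5]);Y=np.array([-np.sin(y),np.cos(y),0]);N=np.cross(X,Y)
O=np.array([497.1,-358.8,108.7])
def on(c,p,off):
    o,d=ray(c,p);q=o+d*((O+off*N-o)@N)/(d@N);return np.round([(q-O)@X,(q-O)@Y],1)
for nm,p,off in [("old bh",(420,308),9),("old bl",(463,367),9),("new bh",(413,295),9),("new bl",(455,355),9),("blade L",(502,478),4),("blade R",(560,437),4),("forkR tip",(353,155),4),("forkL tip",(300,197),4),("stop L",(500,498),12-4),("stop R",(572,446),8)]: print(nm,on(t,T(*p),off))
for nm,p in [("old bh",(222,186)),("old bl",(198,256)),("new bh",(230,175)),("new bl",(208,243))]: print("side",nm,on(s,S(*p),9))
for nm,a,b in [("bh",(230,175),(413,295)),("bl",(208,243),(455,355))]: q,e=tri(s,S(*a),t,T(*b));print(nm,q,e,((q-O)@X,(q-O)@Y,(q-O)@N))
E
```

```text
old bh [20.4  0.6]
old bl [-20.3   0.4]
new bh [28.4 -0.3]
new bl [-12.2   0.2]
blade L [-87.7  17.1]
blade R [-89.9 -19.5]
forkR tip [104.7 -16.7]
forkL tip [104.3  15.8]
stop L [-93.8  24.2]
stop R [-96.1 -21.4]
side old bh [22.   0.8]
side old bl [-17.7   0.8]
side new bh [28.9 -1.3]
side new bl [-9.8 -1.8]
bh [ 513.22301072 -346.47843809  130.89424268] 1.0581330333667385 (np.float64(28.65756385578729), np.float64(-0.783267198260913), np.float64(9.082251769819907))
bl [ 486.42433791 -368.84136388  112.24043049] 2.6560017003459686 (np.float64(-10.896571300242693), np.float64(-0.9320807242152748), np.float64(10.379275367278073))
```

```bash
python3 - <<'E'
from st import *
to([502,-355,240],-50.4)
E
```

```text
t 23.6 q [ 0.36  0.48  0.89  1.58 -0.4   1.27  0.44] p [ 305.  -521.6  342.7] az/r -59.7 604.0 tooly az -50.37 tz [ 0.018  0.005 -1.   ] F [-0.3  0.3  0.1] gap 52.7
tool shift cm [25.62 -0.35 10.7 ] turn [np.float64(0.0), np.float64(-3.141)]
```

Emit:
step_arm(
  rows=[
    [[5.5, 0, 0.5], 0],
    [[5.5, 0, 0.5], 0],
    [[5.5, 0, 2], 0],
    [[5.5, 0, 2], 0],
    [[3.0, 0, 2.5], 0],
    [[0, 0, 0], 0],
  ],
)

```text
time: 24.35
tcp_pos: [513.0, -347.1, 272.8]
orientation: [2.946, 1.087, 0.037]
contact_force: [-0.1, -0.1, -0.5]
finger_gap: 53.0
```

```bash
python3 - <<'E'
from st import *
to([502,-355,180],-50.4)
E
```

```text
t 24.35 q [-0.03  0.55  0.82  1.64 -0.46  1.13  0.04] p [ 513.  -347.1  272.8] az/r -34.1 619.0 tooly az -49.51 tz [ 0.023  0.007 -1.   ] F [-0.1 -0.1 -0.5] gap 53.0
tool shift cm [-1.55 -0.2   9.25] turn [np.float64(0.016), np.float64(-3.126)]
```

Emit:
step_arm(
  rows=[
    [[-0.8, -0.1, 3.5], 0.008],
    [[-0.7, -0.1, 3.5], 0.008],
    [[0, 0, 1.5], 0],
    [[0, 0, 0], 0],
  ],
)

```text
time: 24.85
tcp_pos: [503.4, -356.6, 190.8]
orientation: [2.949, 1.064, 0.043]
contact_force: [0.2, -0.1, 0.2]
finger_gap: 53.2
```

```bash
python3 - <<'E'
from st import *
to([502,-355,98],-50.4)
E
```

```text
t 24.85 q [ 0.03  0.63  0.76  1.72 -0.54  0.98  0.12] p [ 503.4 -356.6  190.8] az/r -35.3 617.0 tooly az -50.33 tz [ 0.028  0.003 -1.   ] F [ 0.2 -0.1  0.2] gap 53.2
tool shift cm [-0.22 -0.35  9.28] turn [np.float64(0.001), np.float64(-3.14)]
```

Emit:
step_arm(
  rows=[
    [[-0.2, -0.2, 2.5], 0],
    [[0, 0, 2.5], 0],
    [[0, 0, 2.0], 0],
    [[0, 0, 0.5], 0],
    [[0, 0, 0], 0],
  ],
)

```text
time: 25.48
tcp_pos: [507.2, -359.8, 121.3]
orientation: [2.939, 1.062, 0.054]
contact_force: [-0.6, -0.6, 0.5]
finger_gap: 53.2
```

```bash
python3 - <<'E'
from st import *
to([502,-355,98],-50.4)
E
```

```text
t 25.475 q [ 0.08  0.72  0.69  1.76 -0.62  0.85  0.18] p [ 507.2 -359.8  121.3] az/r -35.4 622.0 tooly az -50.28 tz [ 0.038 -0.003 -0.999] F [-0.6 -0.6  0.5] gap 53.2
tool shift cm [-0.15 -0.76  2.31] turn [np.float64(0.002), np.float64(-3.14)]
```

Emit:
step_arm(
  rows=[
    [[-0.1, -0.45, 1.0], 0],
    [[-0.05, -0.35, 0.9], 0],
    [[0, -0.05, 0.3], 0],
    [[0, 0, 0], 0],
  ],
)

```text
time: 25.98
tcp_pos: [501.6, -354.3, 98.9]
orientation: [2.938, 1.062, 0.056]
contact_force: [0.3, -0.0, -0.5]
finger_gap: 52.7
```

```bash
python3 - <<'E'
from st import *
to([502,-355,98],-50.4)
E
```

```text
t 25.975 q [ 0.09  0.74  0.66  1.79 -0.64  0.8   0.2 ] p [ 501.6 -354.3   98.9] az/r -35.2 614.0 tooly az -50.28 tz [ 0.04  -0.004 -0.999] F [ 0.3 -0.  -0.5] gap 52.7
tool shift cm [-0.02  0.07  0.09] turn [np.float64(0.002), np.float64(-3.139)]
```

Emit:
step_arm(
  rows=[
    [[0, 0, 0], 0],
    [[0, 0, 0], 0],
    [[0, 0, 0], 0],
    [[0, 0, 0], 0],
    [[0, 0, 0], 0],
  ],
  jaw=0,
)

```text
time: 26.6
tcp_pos: [502.0, -354.8, 99.5]
orientation: [2.937, 1.061, 0.057]
contact_force: [-0.9, 0.3, 0.3]
finger_gap: 21.8
```

Emit:
step_arm(
  rows=[
    [[-0.2, 0, 0.1], 0],
    [[-0.2, 0, 0.1], 0],
    [[-0.1, 0, 0.05], 0],
  ],
)

```text
time: 26.98
tcp_pos: [497.8, -358.0, 96.4]
orientation: [2.937, 1.062, 0.057]
contact_force: [-0.1, 0.6, -0.7]
finger_gap: 21.8
```

```bash
python3 - <<'E'
from st import *
X=np.array([.667,.552,.5]); print("slope pos rel to old grasp", (r["tcp_pos"]-R[:,2]*15-np.array([497.1,-358.8,108.7]))@X)
E
```

```text
t 26.975 q [ 0.1   0.74  0.66  1.8  -0.65  0.79  0.21] p [ 497.8 -358.    96.4] az/r -35.7 613.0 tooly az -50.28 tz [ 0.04  -0.004 -0.999] F [-0.1  0.6 -0.7] gap 21.8
slope pos rel to old grasp 1.9016357875066554
```

Emit:
step_arm(
  rows=[
    [[-0.1, 0, 0.06], 0],
    [[0, 0, 0], 0],
  ],
)

```text
time: 27.22
tcp_pos: [496.8, -358.9, 95.7]
orientation: [2.938, 1.061, 0.056]
contact_force: [-0.8, -0.4, -1.0]
finger_gap: 21.5
```

```bash
python3 - <<'E'
from st import *
X=np.array([.667,.552,.5]); print("slope pos rel to old grasp", (r["tcp_pos"]-R[:,2]*15-np.array([497.1,-358.8,108.7]))@X)
E
```

```text
t 27.225 q [ 0.1   0.74  0.66  1.8  -0.65  0.79  0.21] p [ 496.8 -358.9   95.7] az/r -35.8 613.0 tooly az -50.29 tz [ 0.04  -0.004 -0.999] F [-0.8 -0.4 -1. ] gap 21.5
slope pos rel to old grasp 0.377758402232938
```

Emit:
step_arm(
  rows=[
    [[0, 0, 0], 0],
    [[0, 0, 0], 0],
    [[0, 0, 0], 0],
    [[0, 0, 0], 0],
    [[0, 0, 0], 0],
  ],
  jaw=0.6,
)

```text
time: 27.85
tcp_pos: [497.2, -358.9, 96.1]
orientation: [2.937, 1.062, 0.057]
contact_force: [-0.1, 0.5, -0.5]
finger_gap: 52.9
```

Emit:
step_arm(
  rows=[
    [[0, 0, -2], 0],
    [[0, 0, -4], 0],
    [[0, 0, -6], 0],
    [[0, 0, -6], 0],
  ],
)

```text
time: 28.35
tcp_pos: [487.8, -356.9, 280.6]
orientation: [2.942, 1.061, 0.05]
contact_force: [0.7, -0.3, 0.2]
finger_gap: 52.9
```

Emit:
step_arm(
  rows=[
    [[-5, 0, -2], 0],
    [[-5, 0, -2], 0],
    [[-5, 0, 0], 0],
    [[-5, 0, 0], 0],
    [[-5, 0, 0], 0],
    [[0, 0, 0], 0],
  ],
)

```text
time: 29.1
tcp_pos: [288.0, -524.2, 329.4]
orientation: [2.928, 1.054, 0.065]
contact_force: [0.1, 1.0, 0.3]
finger_gap: 53.0
```

```bash
python3 - <<'E'
from st import *
from plant import read_camera
for n in("side","top"):
    c=read_camera(n); np.savez(f"{n}11.npz",**c)
a=load("side",11)["img"][165:285,280:420,::-1];b=load("top",11)["img"][150:265,240:400,::-1]
cv2.imwrite("pics/s11.png",cv2.resize(a,None,fx=5,fy=5,interpolation=cv2.INTER_CUBIC));cv2.imwrite("pics/t11.png",cv2.resize(b,None,fx=5,fy=5,interpolation=cv2.INTER_CUBIC))
E
```

```text
t 29.1 q [ 0.38  0.45  0.89  1.64 -0.42  1.2   0.48] p [ 288.  -524.2  329.4] az/r -61.2 598.0 tooly az -50.44 tz [ 0.049 -0.014 -0.999] F [0.1 1.  0.3] gap 53.0
```

View pics/s11.png

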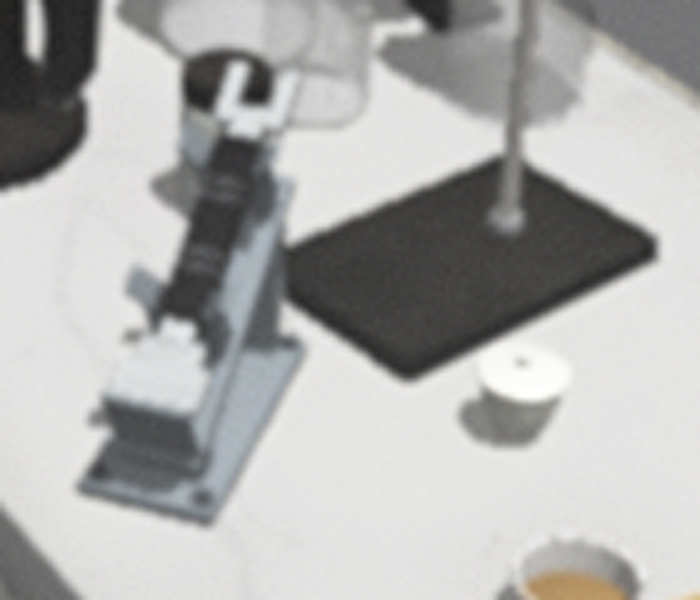

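View pics/t11.png

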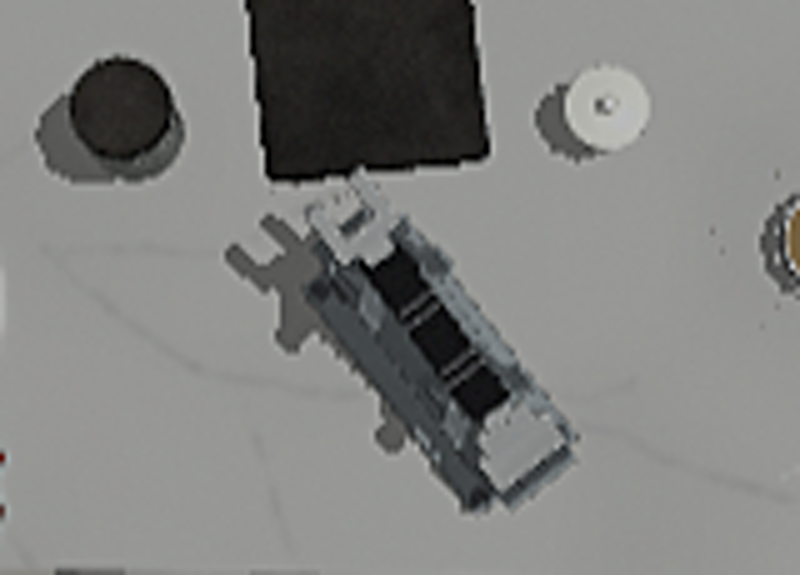

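The bands are back at their starting pixels, about (420,308) and (463,367). The fork is up-slope, the blade is against the stop, and the jar, crucible and tin look unmoved. I'll run a numeric check and hand in.

```bash
python3 - <<'E'
from h import *
from plant import workorder, readout
t0,t1,s0,s1=load("top"),load("top",11),load("side"),load("side",11)
for nm,(r0,r1,c0,c1) in {"jar":(158,186,248,280),"cruc":(160,184,346,374),"tin":(185,212,392,420)}.items():
    A=t0["img"][r0:r1,c0:c1].astype(int);B=t1["img"][r0:r1,c0:c1].astype(int); print(nm,"mean diff",abs(A-B).mean().round(1))
    print("  shift px",cv2.phaseCorrelate(A.mean(2).astype(np.float32),B.mean(2).astype(np.float32))[0])
S=lambda x,y:(280+x/5-.4,165+y/5-.4); T=lambda x,y:(240+x/5-.4,150+y/5-.4)
y=np.radians(39.6);X=np.array([np.cos(y)*np.cos(np.pi/6),np.sin(y)*np.cos(np.pi/6),.5]);Y=np.array([-np.sin(y),np.cos(y),0]);N=np.cross(X,Y);O=np.array([497.1,-358.8,108.7])
for a,b in [((224,185),(420,308)),((201,255),(463,367))]:
    q,e=tri(s1,S(*a),t1,T(*b));print(((q-O)@X).round(1),((q-O)@Y).round(1),((q-O)@N).round(1),e.round(1))
print(readout.read_state()["time"]); workorder.hand_in()
E
```

```text
jar mean diff 3.0
  shift px (-0.05354508307592809, 0.0041587471478319316)
cruc mean diff 4.0
  shift px (0.031153845918085565, 0.01904495181343968)
tin mean diff 3.5
  shift px (-0.01000606633364498, 0.45589397613425575)
21.6 0.1 10.8 1.4
-18.5 -0.2 11.6 2.0
29.2
the job is handed in; nothing more can be done
```

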